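Fetch the plain pot from behind the display pieces for painting

TASK

The small unpainted pot at the back of the display stand is wanted for painting: first lift the three tall pieces that hem it in across to the lined tray, then stand the pot upright in the middle of the banding wheel, and only after that put each tall piece back on the stand, upright and on the spot where it stood at the start. Set everything down without dropping it, let nothing fall over, and leave the bowl, the varnish jar and the paint tub alone.

Things in the scene. Friction and masses are not known exactly. Their poses are not given: they have to be found in the camera images.
- vase: tall turned wooden vase, lacquered red with yellow and black bands and a yellow lip; loose, 122 mm high, belly 60 mm across at 44 mm height, a straight round neck 26 mm across from 78 to 108 mm height (hold it here, at about 97 mm), lip 34 mm across; 110 to 225 g. Origin: centre of its underside, z up; it is round, its yaw does not matter. One of the three tall pieces
- gourd: tall dark brown double-gourd bottle with thin pale rings and a pale stem; loose, 120 mm high, belly 60 mm across at 26 mm height, waist 29 mm across at 61 mm, upper bulb 38 mm across with straight sides from 78 to 96 mm height (hold it here, at about 87 mm), stem 12 mm across above 112 mm; 105 to 210 g. Origin: centre of its underside, z up; round. One of the three tall pieces
- mill: tall green pepper mill with white bands and a brass knob; loose, 128 mm high, foot 54 mm across, 44 mm across at 64 to 70 mm height, round head 36 mm across with straight sides from 80 to 106 mm height (hold it here, at about 94 mm), knob 16 mm across on top; 120 to 240 g. Origin: centre of its underside, z up; round. One of the three tall pieces
- pot: small plain unpainted pot of pale wood with a dark mouth; loose, 50 mm high, 58 mm across with straight sides from 20 to 36 mm height, foot 42 mm across; 50 to 100 g. Origin: centre of its underside, z up; round. It starts in the middle of the back of the stand, with the three tall pieces close to it (gaps of about 10 mm) on its left, its right and its front side, in any order
- stand: fixed low display stand: brown board 190 mm deep (x) by 240 wide (y), top 24 mm above the bench; thin brass gallery, top 31 mm above the board, along the back (x = +87) and sides (y = +-112, x from -5 to +87). Origin: centre of its underside, z up, +x to the back. At the start the pot is near x +35, y 0; the tall pieces near x +18, y +-66 and x -35, y 0
- tray: fixed square tray, the side area: 200 by 200 mm outside, pale wood rim 6 mm thick and 16 mm high, blue lining whose top is 8 mm above the bench. Origin: centre of its underside, axes along its sides, z up
- wheel: fixed banding wheel: grey cast foot and a round bare-metal head 156 mm across with fine centring rings; the head's flat top is 62 mm above the bench and turns easily about its vertical axis. Origin: centre of the foot's underside on the bench, on the axis of the head, z up
- bowl: low blue bowl with a white rim and a blue inside, 76 mm across, 42 mm high, loose, to be left alone. Origin: centre of its underside
- varnish: small amber glass jar with a black cap and a paper label, 54 mm across, 62 mm high, loose, to be left alone. Origin: centre of its underside
- paint: yellow paint tub, its yellow lid with an orange disc on top, 56 mm across, 54 mm high, loose, to be left alone. Origin: centre of its underside

How it is judged:
On the way, in this order (a step that is already met when the one before it is completed fails the run):
1. the three tall pieces stand upright, released and at rest in the tray while the pot still stands at its place on the stand (x of vase in the frame of tray between -0.085 and 0.085 m and y of vase in the frame of tray between -0.085 and 0.085 m and z of each of vase, gourd, mill in the frame of tray below 0.012 m and angle between each of vase, gourd, mill's own z axis and vertical below 0.1 rad and linear speed of each of vase, gourd, mill below 0.02 m/s and x of gourd in the frame of tray between -0.085 and 0.085 m and y of gourd in the frame of tray between -0.085 and 0.085 m and x of mill in the frame of tray between -0.085 and 0.085 m and y of mill in the frame of tray between -0.085 and 0.085 m and contact force between the fingers and vase below 0.05 N and contact force between the fingers and gourd below 0.05 N and contact force between the fingers and mill below 0.05 N and distance of pot from where it was at the start of the episode below 0.02 m), for 0.2 s.
2. the pot stands upright, released and at rest in the middle of the banding wheel, the three tall pieces still in the tray (horizontal distance between pot and wheel below 0.012 m and z of pot in the frame of wheel between 0.057 and 0.067 m and angle between each of pot, vase, gourd, mill's own z axis and vertical below 0.1 rad and linear speed of each of pot, vase, gourd, mill below 0.02 m/s and contact force between the fingers and pot below 0.05 N and x of vase in the frame of tray between -0.085 and 0.085 m and y of vase in the frame of tray between -0.085 and 0.085 m and z of each of vase, gourd, mill in the frame of tray below 0.012 m and x of gourd in the frame of tray between -0.085 and 0.085 m and y of gourd in the frame of tray between -0.085 and 0.085 m and x of mill in the frame of tray between -0.085 and 0.085 m and y of mill in the frame of tray between -0.085 and 0.085 m), for 0.2 s.
At the end, for the whole second after the job is handed in: the pot stands upright and at rest on the wheel's head, its centre within 12 mm of the wheel's axis; the vase, the gourd and the mill each stand upright and at rest on the stand within 15 mm of where they stood at the start; all released (horizontal distance between pot and wheel below 0.012 m and z of pot in the frame of wheel between 0.057 and 0.067 m and angle between each of pot, vase, gourd, mill's own z axis and vertical below 0.1 rad and linear speed of each of pot, vase, gourd, mill below 0.02 m/s and distance of each of vase, gourd, mill from where it was at the start of the episode below 0.015 m); the robot touches nothing.
It fails at once if a tall piece or the pot tips by more than 0.6 rad (angle between any of vase, gourd, mill, pot's own z axis and vertical above 0.6 rad).
It fails at once if a tall piece or the pot is dropped or thrown (moves faster than 0.6 m/s while the fingers do not touch it) ((contact force between the fingers and vase below 0.05 N and linear speed of vase above 0.6 m/s) or (contact force between the fingers and gourd below 0.05 N and linear speed of gourd above 0.6 m/s) or (contact force between the fingers and mill below 0.05 N and linear speed of mill above 0.6 m/s) or (contact force between the fingers and pot below 0.05 N and linear speed of pot above 0.6 m/s)).
It fails at once if the bowl, the varnish jar or the paint tub is moved by more than 20 mm (distance of any of bowl, varnish, paint from where it was at the start of the episode above 0.02 m).
It also fails if it takes over 144 s, if anything falls off the work surface, if the arm or the gripper's body presses on something with over 40 N, if the wrist force passes 120 N, or if a joint passes its speed limit or range.

ROBOT

A 7-joint arm with a two-finger parallel gripper is mounted at the origin on the work surface. World frame = base frame: x ahead of the robot, y to its left, z up, the work surface at z = 0. Lengths are in m, angles in rad, forces in N, time in s.
With the tool pointing down it reaches from about 0.4 to 0.85 m from the base axis. Payload 4.5 kg.
Tool frame: the origin (TCP) lies where the fingers leave the gripper's body, on its centre line; the fingertips stand 64 mm ahead of it and the grasp point (between the pads) lies 45 mm ahead of it; z points along the fingers, y is the line along which they close (so a half turn about z gives the same grasp; the last joint's range is limited). The gripper opens to 88 mm and grips with 3 to 60 N. Pads are 18 mm wide; open, the fingers measure 123 mm over their backs; the gripper's body (75 mm by 187 mm) begins 45 mm behind the grasp point.
Start: joints at [-1.196, 0.689, -0.195, 1.565, 0.157, 0.902, -0.215], TCP at [0.209, 0.589, 0.303] pointing down, gripper open.
Joint ranges: [-3.01, 3.01], [-0.46, 2.08], [-1.47, 1.51], [0.13, 2.56], [-1, 4.14], [0.04, 2.09], [-2.66, 2.66]. Speed limits (rad/s): [2.57, 2.57, 3.14, 3.14, 3.14, 3.14, 3.14].

INTERFACE

Orientations are given as a unit quaternion [x, y, z, w].
In Python, from plant import r gives the robot as it stands.
- The arm moves only by the tool play_rows, never from a script. Its arguments are lists of equal length, an entry for each row: "translation": the shift along the tool's x, y, z in m, a list of three; "delta_rot": the turn, a rotation vector about the tool's x, y, z in degrees, a list of three; "grip": the opening, from -1 (shut) to 1 (fully open). In form: {"translation": [[x, y, z], ...], "delta_rot": [[rx, ry, rz], ...], "grip": [grip, ...]}. A call has 1 to 20 rows; each row shifts and turns the commanded pose from where the row before left it, along the tool's axes as they then stand; what a row does not reach is not made up. A row lasts 1/8 s, in which the tool goes at most 62.5 mm and 10.7 degrees, less where a joint would pass 70% of its speed; a pose out of reach is approached as far as the arm can. A call with a gripper value outside its range is refused whole. The fingers move at their own pace and stop on an object; "squeeze" is the grip in N (left out, the last holds). Time passes only in rows, so rows that do not move let the fingers close. It gives the time, the measured TCP pose, the force, the opening and the grip force at its end, in the units of the state.
- r.get_state(): the state, without advancing time (a new reading comes with each control period).
- r.snapshot(name): name is "scene" or "top" or "wrist"; returns the picture (400x640x3 uint8, blue, green, red); there is no depth.
- r.get_calibration(name): a dict with "intrinsics" (3x3 intrinsics, pixels), "eye" and "rotation" of the camera in the world. Camera axes: x right, y up, looking along -z (the intrinsics and any distortion apply to the point x, -y, -z); pixel columns grow to the right and rows downward; lengths in m; the calibration is good to about 2 mm. The wrist camera is an equidistant fisheye: a pixel r from the principal point sees the ray r / f radians off the axis. A picture is of the moment at which its call begins: read the wrist's pose just before it. get_calibration takes no time and is no camera call; for the wrist camera it gives the pose at the moment of the call.
- r.finish_job(): hands the job in; it is judged then, once.
Trained networks look in the newest picture that a camera, given by its name, has taken for a name from the list of things; names that differ only in an ending like _2 or _b are one class to them, and where a whole thing is asked for, a point or a joint stands for the part that bears it (a point fixed in the world has none). Each returns a list of dicts, best first, with "confidence" (0 to 1); they miss things now and then, are a little off and sometimes report something else, mostly with a low value. They report only what shows in the picture. A call takes as long as a camera call.
- r.look_for(camera, target): "point" ([x, y, z] in m, in world coordinates, good to about 4 mm: the middle of the surface that is visible of it).
- r.silhouettes(camera, target): "pixels" (400x640 bool, what is visible of it).
The state is a dict: "clock": time; "q": joint angles; "qd": joint speeds; "joint_torque": joint torques, N m; "tool_pos": TCP position; "eef_rot": TCP orientation; "contact_force": force on the tool from outside, world axes, zero at the start; "moment": the same for the moment, N m; "opening": opening from 0.0 (shut) to 1.0 (fully open); "finger_force": force on a finger pad.
Only numpy, scipy, OpenCV 4.12 (cv2) and the standard library are available. Lean on these libraries where they do the work, as an engineer would, in place of code of your own. Each camera call takes 0.05 s, during which the arm holds its last target. There are 200 camera calls.

## Working session

There is one attempt and no reset: what is moved stays moved. The work goes in short steps, Python scripts to look and compute and a tool call to move; the robot and the scene stay as the last step left them, time stands still between calls to the robot, and variables do not carry over. Pictures are saved under pics/ and viewed, at most 14 in all, crops included, and the job is handed in when it is done.

Besides the shell and the picture viewer there is one more tool, called after "Call:" as a command line: name --argument value ..., lists and objects as JSON in quotes. play_rows: Moves the arm, as the interface text tells. Its arguments: {"type":"object","properties":{"translation":{"type":"array","items":{"type":"array","items":{"type":"number"}}},"delta_rot":{"type":"array","items":{"type":"array","items":{"type":"number"}}},"grip":{"type":"array","items":{"type":"number"}},"squeeze":{"type":"number"}},"required":["translation","delta_rot","grip"]}

```bash
ls; mkdir -p pics; python3 - <<'E'
from plant import r
import cv2,numpy as np
s=r.get_state();print(s)
for n in("scene","top"):
    cv2.imwrite(f"pics/{n}0.png",r.snapshot(n));c=r.get_calibration(n);print(n,c)
    for t in "vase gourd mill pot stand tray wheel bowl varnish paint".split():
        print(t,[(np.round(d["point"],3).tolist(),round(d["confidence"],2)) for d in r.look_for(n,t)[:2]])
print(r.get_state()["clock"])
E
```

```text
pics
{'clock': 0.0, 'q': array([-1.19619264,  0.68998175, -0.19448746,  1.56634844,  0.15733201,
        0.90250894, -0.21508824]), 'qd': array([-3.56544085e-04, -1.45551890e-04,  8.82796898e-04,  3.25457295e-04,
        3.96260896e-04,  4.92786836e-04,  4.31742281e-05]), 'joint_torque': array([-1.65541455e-04, -5.27570128e+01, -1.26679871e+00, -1.53426629e+01,
       -5.25793608e-02,  6.72435388e-03,  1.78283722e-04]), 'tool_pos': array([0.20878765, 0.5885432 , 0.30190949]), 'eef_rot': array([ 1.69530959e-01,  9.85524426e-01, -9.24118199e-04, -6.86589745e-05]), 'contact_force': array([ 0.27647452,  0.35892177, -0.67089751]), 'moment': array([ 0.0547864 ,  0.03155857, -0.05020463]), 'finger_force': 0.0, 'opening': 1.0008390218219951}
scene {'intrinsics': array([[416.38317711,   0.        , 326.53100848],
       [  0.        , 416.38317711, 192.16980311],
       [  0.        ,   0.        ,   1.        ]]), 'eye': array([1.29777374, 0.2727114 , 1.03201822]), 'rotation': array([0.18271083, 0.27059127, 0.78133358, 0.5318975 ])}
vase [([0.433, 0.343, 0.09], 0.68)]
gourd [([0.482, 0.412, 
[... 447 characters left out ...]
  0.        , 317.74883951],
       [  0.        , 384.89045516, 201.13707135],
       [  0.        ,   0.        ,   1.        ]]), 'eye': array([ 0.53800212, -0.01958148,  1.14192273]), 'rotation': array([-0.0313201 ,  0.02826413,  0.71326997, -0.69961857])}
vase [([0.424, 0.325, 0.096], 0.92)]
gourd [([0.464, 0.403, 0.08], 0.86)]
mill [([0.485, 0.267, 0.095], 0.85)]
pot [([0.49, 0.342, 0.074], 0.94)]
stand [([0.447, 0.324, 0.021], 0.83), ([0.743, 0.246, 0.064], 0.37)]
tray [([0.586, 0.013, 0.01], 0.93)]
wheel [([0.49, -0.336, 0.061], 0.65), ([0.487, 0.27, 0.093], 0.42)]
bowl [([0.796, -0.004, 0.049], 0.58)]
varnish [([0.744, 0.247, 0.066], 0.83)]
paint [([0.749, -0.259, 0.052], 0.61)]
1.1
```

View pics/scene0.png

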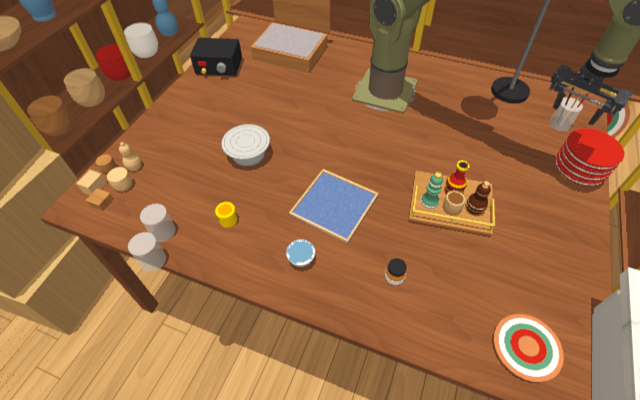

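View pics/top0.png

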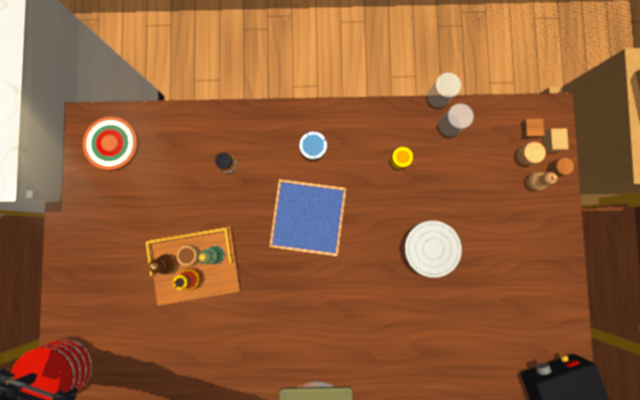

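The pictures agree with the networks: tall pieces in the top view at about (186,280) vase, (162,265) gourd, (211,256) mill; pot (188,256), tray (308,218), wheel (433,249). Next I refine the positions by fitting the projected profiles to the silhouettes.

```bash
cat > h.py <<'E'
from plant import r
import numpy as np,cv2
from scipy.spatial.transform import Rotation as R
from scipy.optimize import minimize
PROF={'vase':[(0,20),(44,30),(78,13),(108,13),(115,17),(122,17)],'gourd':[(0,20),(10,26),(26,30),(42,26),(61,14.5),(78,19),(96,19),(106,14),(112,6),(120,6)],
'mill':[(0,27),(12,27),(64,22),(70,22),(80,18),(106,18),(114,8),(128,8)],'pot':[(0,21),(20,29),(36,29),(50,24)],
'wheel':[(50,78),(62,78)]}
def proj(n,P,c=None):
    c=c or r.get_calibration(n);p=R.from_quat(c['rotation']).inv().apply(np.atleast_2d(P)-c['eye'])*[1,-1,-1]
    K=c['intrinsics']
    if n=='wrist':
        rr=np.hypot(p[:,0],p[:,1]);th=np.arctan2(rr,p[:,2]);u=p[:,:2]/np.maximum(rr,1e-9)[:,None]*th[:,None]
    else: u=p[:,:2]/p[:,2:]
    return u*[K[0,0],K[1,1]]+K[:2,2]
A=np.linspace(0,2*np.pi,32,endpoint=False);S=4
def hull(m,pts): cv2.fillConvexPoly(m,cv2.convexHull(np.round(pts*S+S/2-.5).astype(np.int32)),1)
def revolve(name,xy,z0):
    return [np.c_[xy[0]+q/1e3*np.cos(A),xy[1]+q/1e3*np.sin(A),np.full(32,z0+h/1e3)] for h,q in PROF[name]]
def render_round(n,name,z0):
    def f(v,c):
        m=np.zeros((400*S,640*S),np.uint8);rs=[proj(n,q,c) for q in revolve(name,v,z0)]
        for a,b in zip(rs,rs[1:]): hull(m,np.r_[a,b])
        return m
    return f
def boxes(L):
    def g(n):
        def f(v,c):
            m=np.zeros((400*S,640*S),np.uint8);C,s_=np.cos(v[2]),np.sin(v[2])
            for x0,x1,y0,y1,z0,z1 in L:
                P=np.array([(x,y,z) for x in(x0,x1) for y in(y0,y1) for z in(z0,z1)])/1e3
                W=np.c_[v[0]+C*P[:,0]-s_*P[:,1],v[1]+s_*P[:,0]+C*P[:,1],P[:,2]];hull(m,proj(n,W,c))
            return m
        return f
    return g
def sil(n,t):
    d=r.silhouettes(n,t);return d[0]['pixels'] if d else None
def fit(fs,masks,ign,v0,step):
    cs={n:r.get_calibration(n) for n in masks}
    up={n:cv2.resize(masks[n].astype(np.uint8),None,fx=S,fy=S,interpolation=0) for n in masks}
    ig={n:cv2.resize(ign[n].astype(np.uint8),None,fx=S,fy=S,interpolation=0)==0 for n in masks}
    def cost(v):
        k=0
        for n in masks:
            m=fs[n](v,cs[n]);k+=((m!=up[n])&ig[n]).sum()/max(up[n].sum(),1)
        return k
    sim=np.array([v0]+[np.array(v0)+np.eye(len(v0))[i]*step[i] for i in range(len(v0))])
    o=minimize(cost,v0,method='Nelder-Mead',options=dict(initial_simplex=sim,xatol=1e-4,fatol=1e-4,maxfev=120))
    return o.x,o.fun/len(masks)
E
cat > loc.py <<'E'
from h import *
g={'vase':(.43,.335),'gourd':(.473,.407),'mill':(.49,.275),'pot':(.493,.345),'wheel':(.497,-.33)}
for n in('scene','top'): r.snapshot(n)
M={n:{t:sil(n,t) for t in list(g)+['tray','stand']} for n in('scene','top')}
def run(t,mk,v0,step):
    for cams in(('scene','top'),('scene',),('top',)):
        ms={n:M[n][t] for n in cams if M[n][t] is not None}
        if not ms: continue
        ign={n:sum([M[n][o].astype(int) for o in M[n] if o!=t and o!='stand' and M[n][o] is not None])>0 for n in ms}
        v,c=fit({n:mk(n) for n in ms},ms,ign,v0,step);print(t,cams,np.round(v,4),round(c,3))
for t,v0 in g.items(): run(t,lambda n:render_round(n,t,0 if t=='wheel' else .024),v0,[.012]*2)
run('tray',boxes([(-100,100,-100,100,0,16)]),[.592,.015,-.1],[.01,.01,.1])
run('stand',boxes([(-95,95,-120,120,0,24),(85,89,-112,112,24,55),(-5,87,-114,-110,24,55),(-5,87,110,114,24,55)]),[.47,.34,.15],[.01,.01,.1])
s=r.get_state();print(s['clock'],R.from_quat(s['eef_rot']).as_matrix().round(3))
E
python3 loc.py
```

```text
vase ('scene', 'top') [0.4203 0.3405] 0.081
vase ('scene',) [0.4186 0.3401] 0.075
vase ('top',) [0.4211 0.3415] 0.057
gourd ('scene', 'top') [0.461  0.4147] 0.564
gourd ('scene',) [0.4805 0.3469] 0.069
gourd ('top',) [0.4611 0.4147] 0.082
mill ('scene', 'top') [0.4824 0.2841] 0.062
mill ('scene',) [0.4824 0.2834] 0.068
mill ('top',) [0.4824 0.2841] 0.053
pot ('scene', 'top') [0.4833 0.3497] 0.096
pot ('scene',) [0.4821 0.3484] 0.068
pot ('top',) [0.4851 0.352 ] 0.072
wheel ('scene', 'top') [ 0.4895 -0.3348] 0.08
wheel ('scene',) [ 0.4911 -0.3359] 0.127
wheel ('top',) [ 0.4893 -0.3338] 0.024
tray ('scene', 'top') [ 0.5861  0.0144 -0.1499] 0.024
tray ('scene',) [ 0.5866  0.0134 -0.149 ] 0.024
tray ('top',) [ 0.5862  0.0154 -0.1513] 0.018
stand ('scene', 'top') [0.4526 0.3456 0.1447] 0.201
stand ('scene',) [0.4462 0.3449 0.1405] 0.334
stand ('top',) [0.4531 0.3476 0.1512] 0.041
1.9 [[-0.943  0.334  0.   ]
 [ 0.334  0.943  0.   ]
 [ 0.     0.    -1.   ]]
```

Call:
play_rows --translation '[[0,0,0],[0,0,0],[0,0,0],[-0.0086,-0.0138,0],[-0.0172,-0.0276,0],[-0.0172,-0.0276,0],[-0.0172,-0.0276,0],[-0.0172,-0.0276,0],[-0.0172,-0.0276,0],[-0.0172,-0.0276,0],[-0.0172,-0.0276,0],[-0.0172,-0.0276,0],[-0.0172,-0.0276,0],[-0.0086,-0.0138,0],[0,0,0],[0,0,0]]' --delta_rot '[[0,0,-9.4],[0,0,-9.3],[0,0,-9.3],[0,0,0],[0,0,0],[0,0,0],[0,0,0],[0,0,0],[0,0,0],[0,0,0],[0,0,0],[0,0,0],[0,0,0],[0,0,0],[0,0,0],[0,0,0]]' --grip '[1,1,1,1,1,1,1,1,1,1,1,1,1,1,1,1]'

```text
clock: 3.9
tool_pos: [0.4187, 0.3426, 0.3028]
eef_rot: [-0.074, 0.997, 0.001, -0.0]
contact_force: [-0.5, 0.5, -0.1]
opening: 0.995
finger_force: 0.0
```

```bash
cat > to.py <<'E'
import sys
from h import *
V={'vase':(.4203,.3408),'mill':(.4823,.2841),'gourd':(.461,.4147),'pot':(.4838,.3505),'wheel':(.4895,-.3345),
'tvase':(.549,.071),'tmill':(.534,-.028),'tgourd':(.636,.007)}
s=r.get_state();m=R.from_quat(s['eef_rot']).as_matrix();p=s['tool_pos']
print('t',s['clock'],'pos',p.round(4),'yaw',np.degrees(np.arctan2(m[1,1],m[0,1])).round(2),'tilt',m[:,2].round(3),'open',round(s['opening'],3),'F',s['finger_force'],s['contact_force'].round(1))
for a in sys.argv[1:]:
    t,z=a.split(',');print(a,(m.T@(np.r_[V[t],float(z)]-p)).round(4))
E
cat > wl.py <<'E'
from h import *
im=r.snapshot('wrist');c=r.get_calibration('wrist')
cv2.imwrite('pics/w0.png',im)
for t in('vase','mill','gourd','pot'): print(t,[(np.round(d["point"],3).tolist(),round(d["confidence"],2)) for d in r.look_for('wrist',t)[:2]])
g={'vase':(.4203,.3408),'gourd':(.461,.4147),'mill':(.4823,.2841),'pot':(.4838,.3505)}
M={t:sil('wrist',t) for t in g}
for t in g:
    if M[t] is None: print(t,None);continue
    ign=sum(M[o].astype(int) for o in M if o!=t and M[o] is not None)>0
    print(t,fit({'wrist':render_round('wrist',t,.024)},{'wrist':M[t]},{'wrist':ign},g[t],[.008]*2))
E
python3 wl.py; python3 to.py vase,.166
```

```text
vase [([0.412, 0.339, 0.1], 0.74), ([0.493, -0.292, 0.012], 0.66)]
mill [([0.453, 0.406, 0.088], 0.74), ([0.474, 0.285, 0.097], 0.61)]
gourd [([0.453, 0.405, 0.09], 0.59)]
pot [([0.485, 0.35, 0.079], 0.57)]
vase (array([0.42154049, 0.33915675]), np.float64(0.03125))
gourd (array([0.46246005, 0.41098947]), np.float64(0.03385603882099209))
mill (array([0.48338103, 0.28091288]), np.float64(0.15639280274181264))
pot (array([0.48908187, 0.34752684]), np.float64(0.03908668730650155))
t 4.35 pos [0.4195 0.3416 0.3027] yaw 98.49 tilt [-0.  0. -1.] open 1.003 F 0.0 [ 0.1  0.  -0.4]
vase,.166 [-0.0006 -0.001   0.1367]
```

Call:
play_rows --translation '[[-0.001,-0.001,0.02],[0,0,0.03],[0,0,0.03],[0,0,0.03],[0,0,0.0165],[0,0,0.01],[0,0,0],[0,0,0]]' --delta_rot '[[0,0,0],[0,0,0],[0,0,0],[0,0,0],[0,0,0],[0,0,0],[0,0,0],[0,0,0]]' --grip '[1,1,1,1,1,1,1,1]'

```text
clock: 5.35
tool_pos: [0.4211, 0.341, 0.1669]
eef_rot: [-0.074, 0.997, 0.0, 0.0]
contact_force: [0.4, -0.2, -0.3]
opening: 1.001
finger_force: 0.0
```

Call:
play_rows --translation '[[0,0,0],[0,0,0],[0,0,0],[0,0,0],[0,0,0],[0,0,0],[0,0,0],[0,0,0]]' --delta_rot '[[0,0,0],[0,0,0],[0,0,0],[0,0,0],[0,0,0],[0,0,0],[0,0,0],[0,0,0]]' --grip '[0,-0.2,-0.3,-0.4,-0.5,-0.6,-1,-1]' --squeeze 25

```text
clock: 6.35
tool_pos: [0.4208, 0.3406, 0.1662]
eef_rot: [-0.074, 0.997, -0.0, -0.0]
contact_force: [0.0, 0.0, 0.1]
opening: 0.363
finger_force: 25.0
```

```bash
sed -i "s/^V=.*/V={'vase':(.421,.340),'mill':(.483,.283),'gourd':(.462,.413),'pot':(.4865,.349),'wheel':(.4895,-.3345),/" to.py; python3 to.py vase,.166 tvase,.31
```

```text
t 6.35 pos [0.4208 0.3406 0.1662] yaw 98.47 tilt [-0. -0. -1.] open 0.363 F 24.99976077291649 [0.  0.  0.1]
vase,.166 [-0.0001 -0.0006  0.0002]
tvase,.31 [-0.0871 -0.2855 -0.1438]
```

Call:
play_rows --translation '[[0,0,-0.005],[0,0,-0.01],[0,0,-0.02],[0,0,-0.035],[0,0,-0.04],[0,0,-0.03],[0,0,-0.01],[0,0,0]]' --delta_rot '[[0,0,0],[0,0,0],[0,0,0],[0,0,0],[0,0,0],[0,0,0],[0,0,0],[0,0,0]]' --grip '[-1,-1,-1,-1,-1,-1,-1,-1]'

```text
clock: 7.35
tool_pos: [0.4208, 0.3405, 0.3164]
eef_rot: [-0.074, 0.997, 0.0, 0.0]
contact_force: [-0.9, -0.5, -0.9]
opening: 0.364
finger_force: 25.0
```

```bash
python3 to.py vase,.166 tvase,.31; python3 - <<'E'
from h import *
a=r.snapshot('scene');b=r.snapshot('wrist')
a=cv2.resize(a[110:260,370:550],None,fx=2.2,fy=2.2,interpolation=2);b=cv2.resize(b,(384,240))
k=np.zeros((max(a.shape[0],240),a.shape[1]+384,3),np.uint8);k[:a.shape[0],:a.shape[1]]=a;k[:240,a.shape[1]:]=b
cv2.imwrite('pics/lift.png',k)
E
```

```text
t 7.35 pos [0.4208 0.3405 0.3164] yaw 98.47 tilt [ 0.001  0.    -1.   ] open 0.364 F 24.999682419584133 [-0.9 -0.5 -0.9]
vase,.166 [-0.     -0.0005  0.1504]
tvase,.31 [-0.0871 -0.2854  0.0064]
```

View pics/lift.png

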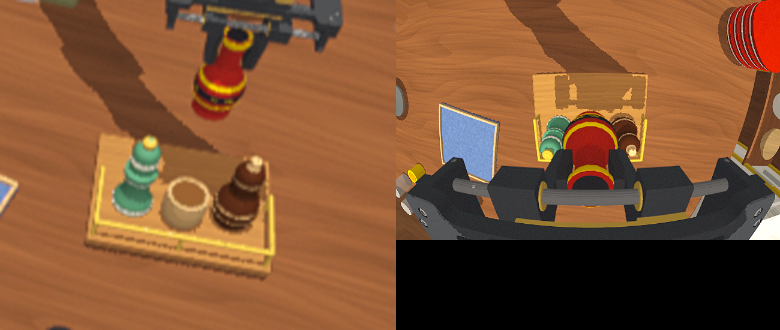

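Call:
play_rows --translation '[[-0.0055,-0.0178,0],[-0.0109,-0.0357,0],[-0.0109,-0.0357,0],[-0.0109,-0.0357,0],[-0.0109,-0.0357,0],[-0.0109,-0.0357,0],[-0.0109,-0.0357,0],[-0.0109,-0.0357,0],[-0.0054,-0.0177,0],[0,0,0.015],[0,0,0.03],[0,0,0.03],[0,0,0.03],[0,0,0.03],[0,0,0.015],[0,0,0.005],[0,0,0],[0,0,0]]' --delta_rot '[[0,0,0],[0,0,0],[0,0,0],[0,0,0],[0,0,0],[0,0,0],[0,0,0],[0,0,0],[0,0,0],[0,0,0],[0,0,0],[0,0,0],[0,0,0],[0,0,0],[0,0,0],[0,0,0],[0,0,0],[0,0,0]]' --grip '[-1,-1,-1,-1,-1,-1,-1,-1,-1,-1,-1,-1,-1,-1,-1,-1,-1,-1]'

```text
clock: 9.7
tool_pos: [0.5496, 0.0714, 0.1621]
eef_rot: [-0.074, 0.997, 0.0, 0.001]
contact_force: [0.6, -0.5, -1.0]
opening: 0.364
finger_force: 25.0
```

```bash
python3 to.py tvase,.1505
```

```text
t 9.7 pos [0.5496 0.0714 0.1621] yaw 98.47 tilt [ 0.002  0.001 -1.   ] open 0.364 F 24.999623887706548 [ 0.6 -0.5 -1. ]
tvase,.1505 [ 0.0007 -0.0003  0.0116]
```

Call:
play_rows --translation '[[0.0007,0,0.005],[0,0,0.003],[0,0,0.002],[0,0,0.0015],[0,0,0],[0,0,0]]' --delta_rot '[[0,0,0],[0,0,0],[0,0,0],[0,0,0],[0,0,0],[0,0,0]]' --grip '[-1,-1,-1,-1,-1,-1]'

```text
clock: 10.45
tool_pos: [0.5487, 0.071, 0.1501]
eef_rot: [-0.074, 0.997, -0.0, 0.0]
contact_force: [-0.6, -0.9, 4.8]
opening: 0.367
finger_force: 25.0
```

```bash
python3 to.py tvase,.1505
```

```text
t 10.45 pos [0.5487 0.071  0.1501] yaw 98.47 tilt [ 0.001 -0.    -1.   ] open 0.367 F 25.000846831826493 [-0.6 -0.9  4.8]
tvase,.1505 [-0.0003 -0.0001 -0.0004]
```

Call:
play_rows --translation '[[0,0,0],[0,0,0],[0,0,0],[0,0,0],[0,0,-0.02],[0,0,-0.04],[0,0,-0.05],[0,0,-0.04],[0.0017,0.011,-0.01],[0.005,0.033,0],[0.0055,0.0357,0],[0.0055,0.0357,0],[0.0055,0.0357,0],[0.0055,0.0357,0],[0.004,0.025,0],[0.001,0.0076,0],[0,0,0],[0,0,0]]' --delta_rot '[[0,0,0],[0,0,0],[0,0,0],[0,0,0],[0,0,0],[0,0,0],[0,0,0],[0,0,0],[0,0,0],[0,0,0],[0,0,0],[0,0,0],[0,0,0],[0,0,0],[0,0,0],[0,0,0],[0,0,0],[0,0,0]]' --grip '[0,0.4,1,1,1,1,1,1,1,1,1,1,1,1,1,1,1,1]'

```text
clock: 12.7
tool_pos: [0.4833, 0.2815, 0.3093]
eef_rot: [-0.073, 0.997, -0.001, -0.0]
contact_force: [0.7, -0.0, -0.8]
opening: 0.995
finger_force: 0.0
```

```bash
sed -i 's/pics.w0/pics\/w1/' wl.py; python3 wl.py; python3 to.py mill,.163
```

```text
vase [([0.541, 0.082, 0.077], 0.64)]
mill [([0.472, 0.277, 0.125], 0.79)]
gourd [([0.459, 0.403, 0.086], 0.63), ([0.474, 0.281, 0.125], 0.45)]
pot [([0.484, 0.346, 0.078], 0.59)]
vase (array([0.48159945, 0.34770921]), np.float64(1.309425057208238))
gourd (array([0.46095212, 0.41394018]), np.float64(0.03760822510822511))
mill (array([0.48330073, 0.28385699]), np.float64(0.026628521126760563))
pot (array([0.48595206, 0.35157915]), np.float64(0.053297199638663056))
t 13.15 pos [0.4828 0.283  0.3097] yaw 98.46 tilt [ 0.  0. -1.] open 0.997 F 0.0 [-0.1  0.6 -1. ]
mill,.163 [-1.000e-04  0.000e+00  1.467e-01]
```

Call:
play_rows --translation '[[0,0.001,0.02],[0,0,0.035],[0,0,0.035],[0,0,0.03],[0,0,0.018],[0,0,0.0085],[0,0,0],[0,0,0],[0,0,0],[0,0,0],[0,0,0],[0,0,0],[0,0,0],[0,0,0],[0,0,0]]' --delta_rot '[[0,0,0],[0,0,0],[0,0,0],[0,0,0],[0,0,0],[0,0,0],[0,0,0],[0,0,0],[0,0,0],[0,0,0],[0,0,0],[0,0,0],[0,0,0],[0,0,0],[0,0,0]]' --grip '[1,1,1,1,1,1,1,1,0.2,0,-0.1,-0.2,-0.4,-1,-1]'

```text
clock: 15.02
tool_pos: [0.4827, 0.2838, 0.1632]
eef_rot: [-0.074, 0.997, -0.0, -0.0]
contact_force: [-0.0, -0.6, 1.4]
opening: 0.399
finger_force: 25.0
```

```bash
python3 to.py mill,.163 tmill,.31
```

```text
t 15.025 pos [0.4827 0.2838 0.1632] yaw 98.46 tilt [-0. -0. -1.] open 0.399 F 24.966846339939366 [-0.  -0.6  1.4]
mill,.163 [-0.0002 -0.0008  0.0002]
tmill,.31 [-0.0049 -0.316  -0.1466]
```

Call:
play_rows --translation '[[0,0,-0.007],[0,0,-0.02],[0,0,-0.04],[0,0,-0.045],[0,0,-0.03],[-0.0005,-0.018,-0.005],[-0.0006,-0.039,0],[-0.0006,-0.039,0],[-0.0006,-0.039,0],[-0.0006,-0.039,0],[-0.0006,-0.039,0],[-0.0006,-0.039,0],[-0.0005,-0.039,0],[-0.0003,-0.025,0],[0,0,0.015],[0,0,0.03],[0,0,0.035],[0,0,0.035],[0,0,0.025],[0,0,0.012]]' --delta_rot '[[0,0,0],[0,0,0],[0,0,0],[0,0,0],[0,0,0],[0,0,0],[0,0,0],[0,0,0],[0,0,0],[0,0,0],[0,0,0],[0,0,0],[0,0,0],[0,0,0],[0,0,0],[0,0,0],[0,0,0],[0,0,0],[0,0,0],[0,0,0]]' --grip '[-1,-1,-1,-1,-1,-1,-1,-1,-1,-1,-1,-1,-1,-1,-1,-1,-1,-1,-1,-1]'

```text
clock: 17.52
tool_pos: [0.5322, -0.0267, 0.1558]
eef_rot: [-0.075, 0.997, 0.001, -0.002]
contact_force: [0.6, -0.1, -2.8]
opening: 0.404
finger_force: 25.0
```

```bash
python3 to.py tmill,.1472
```

```text
t 17.525 pos [ 0.5322 -0.0267  0.1558] yaw 98.58 tilt [-0.005  0.001 -1.   ] open 0.404 F 24.954109928166872 [ 0.6 -0.1 -2.8]
tmill,.1472 [-0.0017 -0.0015  0.0086]
```

Call:
play_rows --translation '[[0,0,0],[0,0,0.003],[0,0,0.003],[0,0,0.003],[0,0,0.002],[0,0,0],[0,0,0]]' --delta_rot '[[0,0,0],[0,0,0],[0,0,0],[0,0,0],[0,0,0],[0,0,0],[0,0,0]]' --grip '[-1,-1,-1,-1,-1,-1,-1]'

```text
clock: 18.4
tool_pos: [0.5341, -0.0277, 0.1472]
eef_rot: [-0.074, 0.997, 0.0, 0.0]
contact_force: [-0.2, -1.0, -1.8]
opening: 0.399
finger_force: 25.0
```

```bash
python3 to.py tmill,.1472
```

```text
t 18.4 pos [ 0.5341 -0.0277  0.1472] yaw 98.48 tilt [ 0.  0. -1.] open 0.399 F 24.955150056048296 [-0.2 -1.  -1.8]
tmill,.1472 [ 0.0001 -0.0003  0.    ]
```

Call:
play_rows --translation '[[0,0,0.001],[0,0,0.0005],[0,0,0]]' --delta_rot '[[0,0,0],[0,0,0],[0,0,0]]' --grip '[-1,-1,-1]'

```text
clock: 18.77
tool_pos: [0.5347, -0.0278, 0.147]
eef_rot: [-0.074, 0.997, -0.0, 0.001]
contact_force: [-1.5, -0.9, 9.9]
opening: 0.396
finger_force: 24.9
```

Call:
play_rows --translation '[[0,0,-0.0007],[0,0,0],[0,0,0],[0,0,0],[0,0,0],[0,0,-0.02],[0,0,-0.04],[0,0,-0.05],[0,0,-0.04],[0.0003,0.02,-0.013],[0.0008,0.05,0],[0.0008,0.05,0],[0.0008,0.05,0],[0.0008,0.05,0],[0.0008,0.05,0],[0.0008,0.05,0],[0.0008,0.05,0],[0.0005,0.05,0],[0.0002,0.027,0],[0,0,0]]' --delta_rot '[[0,0,0],[0,0,0],[0,0,0],[0,0,0],[0,0,0],[0,0,0],[0,0,0],[0,0,0],[0,0,0],[0,0,0],[0,0,0],[0,0,0],[0,0,0],[0,0,0],[0,0,0],[0,0,0],[0,0,0],[0,0,0],[0,0,0],[0,0,0]]' --grip '[-1,0,0.4,1,1,1,1,1,1,1,1,1,1,1,1,1,1,1,1,1]'

```text
clock: 21.28
tool_pos: [0.4588, 0.4164, 0.3081]
eef_rot: [-0.077, 0.997, 0.0, -0.001]
contact_force: [-0.5, -0.8, -0.2]
opening: 0.996
finger_force: 0.0
```

```bash
sed -i "s/'gourd':(.462,.413)/'gourd':(.4615,.4135)/" to.py; python3 to.py gourd,.156
```

```text
t 21.275 pos [0.4588 0.4164 0.3081] yaw 98.79 tilt [-0.003  0.001 -1.   ] open 0.996 F 0.0 [-0.5 -0.8 -0.2]
gourd,.156 [-0.0026 -0.0034  0.1521]
```

Call:
play_rows --translation '[[0,0,0],[0,0,0.01],[0,0,0.02]]' --delta_rot '[[0,0,0],[0,0,0],[0,0,0]]' --grip '[1,1,1]'

```text
clock: 21.65
tool_pos: [0.4625, 0.4122, 0.2792]
eef_rot: [-0.073, 0.997, 0.0, 0.001]
contact_force: [-0.6, 0.1, -0.6]
opening: 0.998
finger_force: 0.0
```

```bash
python3 to.py gourd,.156
```

```text
t 21.65 pos [0.4625 0.4122 0.2792] yaw 98.35 tilt [ 0.001  0.    -1.   ] open 0.998 F 0.0 [-0.6  0.1 -0.6]
gourd,.156 [0.001  0.0015 0.1232]
```

Call:
play_rows --translation '[[0,0,0.02],[0,0,0.035],[0,0,0.035],[0,0,0.02],[0,0,0.0125],[0,0,0],[0,0,0],[0,0,0],[0,0,0],[0,0,0],[0,0,0],[0,0,0],[0,0,0],[0,0,0]]' --delta_rot '[[0,0,0],[0,0,0],[0,0,0],[0,0,0],[0,0,0],[0,0,0],[0,0,0],[0,0,0],[0,0,0],[0,0,0],[0,0,0],[0,0,0],[0,0,0],[0,0,0]]' --grip '[1,1,1,1,1,1,1,0.2,0,-0.1,-0.2,-0.4,-1,-1]'

```text
clock: 23.4
tool_pos: [0.4617, 0.4133, 0.1569]
eef_rot: [-0.074, 0.997, -0.0, 0.0]
contact_force: [0.7, -1.2, 0.8]
opening: 0.414
finger_force: 25.0
```

```bash
python3 to.py gourd,.156 tgourd,.31
```

```text
t 23.4 pos [0.4617 0.4133 0.1569] yaw 98.47 tilt [ 0. -0. -1.] open 0.414 F 24.98093773072469 [ 0.7 -1.2  0.8]
gourd,.156 [0.0001 0.0002 0.0009]
tgourd,.31 [-0.1126 -0.4276 -0.153 ]
```

Call:
play_rows --translation '[[0,0,-0.007],[0,0,-0.02],[0,0,-0.04],[0,0,-0.045],[0,0,-0.032],[-0.0055,-0.0209,-0.01],[-0.0105,-0.0399,0],[-0.0105,-0.0399,0],[-0.0105,-0.0399,0],[-0.0105,-0.0399,0],[-0.0105,-0.0399,0],[-0.0105,-0.0399,0],[-0.0105,-0.0399,0],[-0.0105,-0.0399,0],[-0.0105,-0.0399,0],[-0.008,-0.0306,0],[-0.0046,-0.017,0],[0,0,0],[0,0,0],[0,0,0]]' --delta_rot '[[0,0,0],[0,0,0],[0,0,0],[0,0,0],[0,0,0],[0,0,0],[0,0,0],[0,0,0],[0,0,0],[0,0,0],[0,0,0],[0,0,0],[0,0,0],[0,0,0],[0,0,0],[0,0,0],[0,0,0],[0,0,0],[0,0,0],[0,0,0]]' --grip '[-1,-1,-1,-1,-1,-1,-1,-1,-1,-1,-1,-1,-1,-1,-1,-1,-1,-1,-1,-1]'

```text
clock: 25.9
tool_pos: [0.6356, 0.0091, 0.3111]
eef_rot: [-0.075, 0.997, 0.001, -0.0]
contact_force: [0.6, -0.4, -1.4]
opening: 0.413
finger_force: 25.0
```

```bash
python3 to.py tgourd,.1409
```

```text
t 25.9 pos [0.6356 0.0091 0.3111] yaw 98.64 tilt [-0.     0.001 -1.   ] open 0.413 F 25.000474737753393 [ 0.6 -0.4 -1.4]
tgourd,.1409 [-1.000e-04 -2.300e-03  1.702e-01]
```

Call:
play_rows --translation '[[0,0,0.015],[0,0,0.03],[0,0,0.035],[0,0,0.035],[0,0,0.03],[0,0,0.012],[0,0,0.004],[0,0,0.003],[0,0,0.003],[0,0,0.002],[0,0,0],[0,0,0]]' --delta_rot '[[0,0,0],[0,0,0],[0,0,0],[0,0,0],[0,0,0],[0,0,0],[0,0,0],[0,0,0],[0,0,0],[0,0,0],[0,0,0],[0,0,0]]' --grip '[-1,-1,-1,-1,-1,-1,-1,-1,-1,-1,-1,-1]'

```text
clock: 27.4
tool_pos: [0.6361, 0.0071, 0.1421]
eef_rot: [-0.074, 0.997, 0.0, 0.0]
contact_force: [-0.6, -0.3, -1.6]
opening: 0.414
finger_force: 25.0
```

```bash
python3 to.py tgourd,.1409
```

```text
t 27.4 pos [0.6361 0.0071 0.1421] yaw 98.47 tilt [ 0.  0. -1.] open 0.414 F 25.000438652787125 [-0.6 -0.3 -1.6]
tgourd,.1409 [ 0.0001 -0.0001  0.0012]
```

Call:
play_rows --translation '[[0,0,0.001],[0,0,0.0007],[0,0,0]]' --delta_rot '[[0,0,0],[0,0,0],[0,0,0]]' --grip '[-1,-1,-1]'

```text
clock: 27.78
tool_pos: [0.6364, 0.0071, 0.1408]
eef_rot: [-0.074, 0.997, -0.0, 0.0]
contact_force: [-1.3, -1.3, 5.2]
opening: 0.41
finger_force: 24.9
```

Call:
play_rows --translation '[[0,0,0],[0,0,0],[0,0,0],[0,0,0],[0,0,-0.02],[0,0,-0.04],[0,0,-0.05],[0,0,-0.04],[0.005,0.0184,-0.01],[0.0106,0.039,0],[0.0106,0.039,0],[0.0106,0.039,0],[0.0106,0.039,0],[0.0106,0.039,0],[0.0106,0.039,0],[0.0106,0.039,0],[0.0106,0.039,0],[0.0062,0.0229,0],[0.0018,0.007,0],[0,0,0]]' --delta_rot '[[0,0,0],[0,0,0],[0,0,0],[0,0,0],[0,0,0],[0,0,0],[0,0,0],[0,0,0],[0,0,0],[0,0,0],[0,0,0],[0,0,0],[0,0,0],[0,0,0],[0,0,0],[0,0,0],[0,0,0],[0,0,0],[0,0,0],[0,0,0]]' --grip '[0,0.4,1,1,1,1,1,1,1,1,1,1,1,1,1,1,1,1,1,1]'

```text
clock: 30.28
tool_pos: [0.4858, 0.3488, 0.3]
eef_rot: [-0.074, 0.997, -0.0, -0.0]
contact_force: [0.6, 0.7, -0.2]
opening: 0.999
finger_force: 0.0
```

```bash
python3 - <<'E'
from h import *
r.snapshot('wrist');m=sil('wrist','pot')
print(fit({'wrist':render_round('wrist','pot',.024)},{'wrist':m},{'wrist':m<0},(.4865,.349),[.008]*2))
cv2.imwrite('pics/t2.png',cv2.resize(r.snapshot('top')[140:340,120:480],None,fx=2,fy=2))
for t,z,g in(('vase',.008,(.549,.071)),('mill',.008,(.534,-.028)),('gourd',.008,(.636,.007))):
    m=sil('top',t)
    if m is not None: print(t,fit({'top':render_round('top',t,z)},{'top':m},{'top':m<0},g,[.008]*2))
E
python3 to.py pot,.097
```

```text
(array([0.487586  , 0.34783083]), np.float64(0.051285387177352204))
vase (array([0.54768451, 0.07293283]), np.float64(0.0733204134366925))
mill (array([ 0.53321309, -0.02652546]), np.float64(0.06741573033707865))
gourd (array([0.63616068, 0.00885234]), np.float64(0.14604377104377103))
t 30.575 pos [0.4867 0.348  0.3002] yaw 98.38 tilt [ 0. -0. -1.] open 0.999 F 0.0 [0.  0.1 0.5]
pot,.097 [1.000e-04 1.100e-03 2.032e-01]
```

View pics/t2.png

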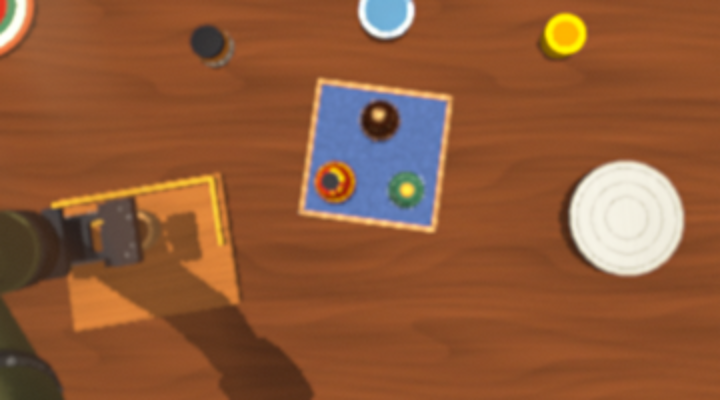

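All three tall pieces stand in the tray (crop: vase (335,182), mill (406,189), gourd (380,120)) and the pot is still in place under the gripper. Next is the pot.

Call:
play_rows --translation '[[0,0,0.02],[0,0,0.035],[0,0,0.035],[0,0,0.035],[0,0,0.035],[0,0,0.025],[0,0,0.013],[0,0,0.005],[0,0,0],[0,0,0],[0,0,0],[0,0,0],[0,0,0],[0,0,0],[0,0,0],[0,0,0]]' --delta_rot '[[0,0,0],[0,0,0],[0,0,0],[0,0,0],[0,0,0],[0,0,0],[0,0,0],[0,0,0],[0,0,0],[0,0,0],[0,0,0],[0,0,0],[0,0,0],[0,0,0],[0,0,0],[0,0,0]]' --grip '[1,1,1,1,1,1,1,1,1,1,0.7,0.5,0.3,0,-1,-1]' --squeeze 18

```text
clock: 32.58
tool_pos: [0.4863, 0.3491, 0.0974]
eef_rot: [-0.074, 0.997, 0.0, 0.0]
contact_force: [0.1, 0.3, 1.6]
opening: 0.649
finger_force: 18.0
```

```bash
sed -i "s/'wheel':(.4895,-.3345)/'wheel':(.490,-.3355)/" to.py; python3 to.py pot,.097 wheel,.27
```

```text
t 32.575 pos [0.4863 0.3491 0.0974] yaw 98.47 tilt [ 0.  0. -1.] open 0.649 F 17.99998591421172 [0.1 0.3 1.6]
pot,.097 [-0.0002 -0.0001  0.0004]
wheel,.27 [ 0.0971 -0.6776 -0.1727]
```

Call:
play_rows --translation '[[0,0,-0.007],[0,0,-0.02],[0,0,-0.04],[0,0,-0.045],[0,0,-0.04],[0.0034,-0.024,-0.021],[0.0063,-0.044,0],[0.0063,-0.044,0],[0.0063,-0.044,0],[0.0063,-0.044,0],[0.0063,-0.044,0],[0.0063,-0.044,0],[0.0063,-0.044,0],[0.0063,-0.044,0],[0.0063,-0.044,0],[0.0063,-0.044,0],[0.0063,-0.044,0],[0.0063,-0.044,0],[0.0063,-0.044,0],[0.0063,-0.044,0]]' --delta_rot '[[0,0,0],[0,0,0],[0,0,0],[0,0,0],[0,0,0],[0,0,0],[0,0,0],[0,0,0],[0,0,0],[0,0,0],[0,0,0],[0,0,0],[0,0,0],[0,0,0],[0,0,0],[0,0,0],[0,0,0],[0,0,0],[0,0,0],[0,0,0]]' --grip '[-1,-1,-1,-1,-1,-1,-1,-1,-1,-1,-1,-1,-1,-1,-1,-1,-1,-1,-1,-1]'

```text
clock: 35.08
tool_pos: [0.4897, -0.299, 0.2716]
eef_rot: [-0.074, 0.997, -0.0, 0.001]
contact_force: [1.0, -0.1, -0.6]
opening: 0.645
finger_force: 18.0
```

Call:
play_rows --translation '[[0.0033,-0.024,0],[0.0015,-0.0136,0],[0,0,0],[0,0,0]]' --delta_rot '[[0,0,0],[0,0,0],[0,0,0],[0,0,0]]' --grip '[-1,-1,-1,-1]'

```text
clock: 35.58
tool_pos: [0.4911, -0.3336, 0.2706]
eef_rot: [-0.075, 0.997, 0.001, 0.0]
contact_force: [1.1, 0.4, -0.3]
opening: 0.65
finger_force: 18.0
```

```bash
python3 to.py wheel,.1354; python3 - <<'E'
from h import *
for n in('wrist','top','scene'):
    r.snapshot(n);m=sil(n,'wheel')
    if m is not None: print(n,fit({n:render_round(n,'wheel',0)},{n:m},{n:m<0},(.49,-.3355),[.008]*2),m.sum())
    print([(d['point'],d['confidence']) for d in r.look_for(n,'wheel')[:1]])
cv2.imwrite('pics/w3.png',r.snapshot('wrist'))
E
```

```text
t 35.575 pos [ 0.4911 -0.3336  0.2706] yaw 98.61 tilt [ 0.     0.001 -1.   ] open 0.65 F 18.000080971978605 [ 1.1  0.4 -0.3]
wheel,.1354 [ 0.0014 -0.0018  0.1352]
wrist (array([ 0.49067762, -0.33557022]), np.float64(0.1800092895830709)) 15878
[([0.4717, -0.3407, 0.0612], 0.93)]
top (array([ 0.48960156, -0.33254297]), np.float64(1.0492256637168142)) 1243
[([0.5174, -0.3114, 0.0631], 0.73)]
scene (array([ 0.49018787, -0.33649769]), np.float64(0.11200495049504951)) 1515
[([0.5065, -0.3296, 0.0625], 0.63)]
```

View pics/w3.png

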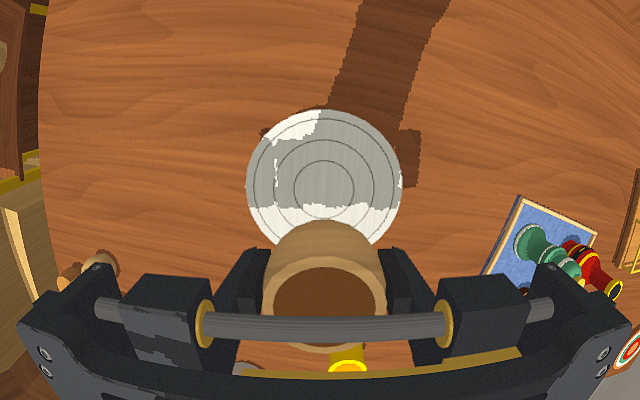

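The picture shows the pot held upright and the wheel head centred at about pixel (324,188); the fits agree with the target.

Call:
play_rows --translation '[[0,0,0.015],[0,0,0.03],[0,0,0.035],[0,0,0.025],[0,0,0.015],[0,0,0.006],[0,0,0.003],[0,0,0.003],[0,0,0.002],[0,0,0],[0,0,0]]' --delta_rot '[[0,0,0],[0,0,0],[0,0,0],[0,0,0],[0,0,0],[0,0,0],[0,0,0],[0,0,0],[0,0,0],[0,0,0],[0,0,0]]' --grip '[-1,-1,-1,-1,-1,-1,-1,-1,-1,-1,-1]'

```text
clock: 37.45
tool_pos: [0.4908, -0.3354, 0.1364]
eef_rot: [-0.074, 0.997, -0.0, 0.0]
contact_force: [-0.3, 0.8, -0.6]
opening: 0.649
finger_force: 18.0
```

```bash
python3 to.py wheel,.1354
```

```text
t 37.45 pos [ 0.4908 -0.3354  0.1364] yaw 98.47 tilt [ 0. -0. -1.] open 0.649 F 17.99990387633443 [-0.3  0.8 -0.6]
wheel,.1354 [0.0008 0.0001 0.001 ]
```

Call:
play_rows --translation '[[0,0,0.001],[0,0,0.0005],[0,0,0]]' --delta_rot '[[0,0,0],[0,0,0],[0,0,0]]' --grip '[-1,-1,-1]'

```text
clock: 37.83
tool_pos: [0.4908, -0.3354, 0.1353]
eef_rot: [-0.074, 0.997, -0.0, 0.0]
contact_force: [-1.4, 0.6, 4.7]
opening: 0.648
finger_force: 18.0
```

Call:
play_rows --translation '[[0,0,0],[0,0,0],[0,0,0],[0,0,0],[0,0,-0.01],[0,0,-0.03],[0,0,-0.04],[0,0,-0.045],[0,0,-0.035],[0,0,-0.015],[0,0,0]]' --delta_rot '[[0,0,0],[0,0,0],[0,0,0],[0,0,0],[0,0,0],[0,0,0],[0,0,0],[0,0,0],[0,0,0],[0,0,0],[0,0,0]]' --grip '[0.5,0.7,1,1,1,1,1,1,1,1,1]'

```text
clock: 39.2
tool_pos: [0.4908, -0.3355, 0.3103]
eef_rot: [-0.074, 0.997, -0.0, 0.001]
contact_force: [0.1, -0.0, -0.7]
opening: 0.999
finger_force: 0.0
```

```bash
sed -i "s/^'tvase.*/'tvase':(.5487,.071),'tmill':(.5345,-.0278),'tgourd':(.6363,.0071)}/" to.py; python3 - <<'E'
from h import *
im=r.snapshot('wrist')
for t,z in(('pot',.062),('wheel',0)):
    m=sil('wrist',t)
    if m is not None: print(t,fit({'wrist':render_round('wrist',t,z)},{'wrist':m},{'wrist':m<0},(.4905,-.3355),[.008]*2))
cv2.imwrite('pics/w4.png',im)
E
python3 to.py tgourd,.31
```

```text
pot (array([ 0.48917297, -0.33452053]), np.float64(0.04432608695652174))
wheel (array([ 0.48838295, -0.33444518]), np.float64(0.2486954459203036))
t 39.35 pos [ 0.4899 -0.3352  0.3081] yaw 98.48 tilt [-0.003  0.001 -1.   ] open 1.0 F 0.0 [-0.5  0.4 -0.3]
tgourd,.31 [-0.1953  0.3169 -0.0018]
```

View pics/w4.png

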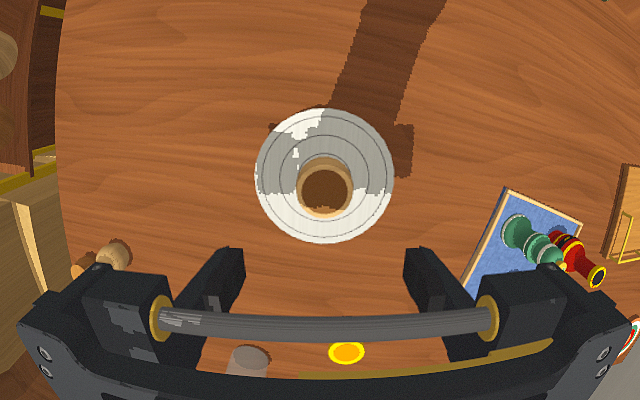

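The pot stands upright at (324,183), within about 1 mm of the wheel axis. Next the tall pieces go back, starting with the gourd.

Call:
play_rows --translation '[[-0.009,0.0147,0],[-0.0205,0.0334,0],[-0.0205,0.0334,0],[-0.0205,0.0334,0],[-0.0205,0.0334,0],[-0.0205,0.0334,0],[-0.0205,0.0334,0],[-0.0205,0.0334,0],[-0.0205,0.0334,0],[-0.015,0.0238,0],[-0.0067,0.0115,0],[0,0,0],[0,0,0],[0,0,0]]' --delta_rot '[[0,0,0],[0,0,0],[0,0,0],[0,0,0],[0,0,0],[0,0,0],[0,0,0],[0,0,0],[0,0,0],[0,0,0],[0,0,0],[0,0,0],[0,0,0],[0,0,0]]' --grip '[1,1,1,1,1,1,1,1,1,1,1,1,1,1]'

```text
clock: 41.1
tool_pos: [0.6363, 0.0054, 0.3096]
eef_rot: [-0.073, 0.997, -0.0, -0.0]
contact_force: [-0.3, -0.6, 0.8]
opening: 0.999
finger_force: 0.0
```

```bash
python3 to.py tgourd,.141
```

```text
t 41.1 pos [0.6363 0.0054 0.3096] yaw 98.35 tilt [-0.    -0.001 -1.   ] open 0.999 F 0.0 [-0.3 -0.6  0.8]
tgourd,.141 [-0.0004  0.0018  0.1686]
```

Call:
play_rows --translation '[[0,0.0008,0.015],[0,0,0.03],[0,0,0.035],[0,0,0.035],[0,0,0.03],[0,0,0.018],[0,0,0.0055],[0,0,0],[0,0,0],[0,0,0],[0,0,0],[0,0,0],[0,0,0],[0,0,0],[0,0,0],[0,0,0]]' --delta_rot '[[0,0,0],[0,0,0],[0,0,0],[0,0,0],[0,0,0],[0,0,0],[0,0,0],[0,0,0],[0,0,0],[0,0,0],[0,0,0],[0,0,0],[0,0,0],[0,0,0],[0,0,0],[0,0,0]]' --grip '[1,1,1,1,1,1,1,1,1,0.2,0,-0.1,-0.2,-0.4,-1,-1]' --squeeze 25

```text
clock: 43.1
tool_pos: [0.6365, 0.0077, 0.1412]
eef_rot: [-0.074, 0.997, -0.0, 0.0]
contact_force: [0.5, -0.6, -0.3]
opening: 0.412
finger_force: 25.0
```

```bash
python3 to.py tgourd,.141 gourd,.31
```

```text
t 43.1 pos [0.6365 0.0077 0.1412] yaw 98.47 tilt [ 0. -0. -1.] open 0.412 F 24.970716992047528 [ 0.5 -0.6 -0.3]
tgourd,.141 [ 0.0002 -0.0006  0.0002]
gourd,.31 [ 0.1133  0.4271 -0.1688]
```

Call:
play_rows --translation '[[0,0,-0.007],[0,0,-0.02],[0,0,-0.04],[0,0,-0.045],[0,0,-0.04],[0.0055,0.0206,-0.018],[0.0106,0.04,0],[0.0106,0.04,0],[0.0106,0.04,0],[0.0106,0.04,0],[0.0106,0.04,0],[0.0106,0.04,0],[0.0106,0.04,0],[0.0106,0.04,0],[0.0106,0.04,0],[0.0079,0.03,0],[0.0045,0.0165,0],[0,0,0],[0,0,0],[0,0,0]]' --delta_rot '[[0,0,0],[0,0,0],[0,0,0],[0,0,0],[0,0,0],[0,0,0],[0,0,0],[0,0,0],[0,0,0],[0,0,0],[0,0,0],[0,0,0],[0,0,0],[0,0,0],[0,0,0],[0,0,0],[0,0,0],[0,0,0],[0,0,0],[0,0,0]]' --grip '[-1,-1,-1,-1,-1,-1,-1,-1,-1,-1,-1,-1,-1,-1,-1,-1,-1,-1,-1,-1]'

```text
clock: 45.6
tool_pos: [0.4625, 0.4119, 0.3111]
eef_rot: [-0.073, 0.997, -0.001, 0.0]
contact_force: [0.3, -0.1, -0.7]
opening: 0.415
finger_force: 25.0
```

```bash
python3 to.py gourd,.157
```

```text
t 45.6 pos [0.4625 0.4119 0.3111] yaw 98.33 tilt [ 0.    -0.001 -1.   ] open 0.415 F 24.984197977719305 [ 0.3 -0.1 -0.7]
gourd,.157 [0.0008 0.0019 0.1541]
```

Call:
play_rows --translation '[[0,0,0.015],[0,0,0.03],[0,0,0.035],[0,0,0.035],[0,0,0.018],[0,0,0.01],[0,0,0.004],[0,0,0.003],[0,0,0.002],[0,0,0.0015],[0,0,0],[0,0,0]]' --delta_rot '[[0,0,0],[0,0,0],[0,0,0],[0,0,0],[0,0,0],[0,0,0],[0,0,0],[0,0,0],[0,0,0],[0,0,0],[0,0,0],[0,0,0]]' --grip '[-1,-1,-1,-1,-1,-1,-1,-1,-1,-1,-1,-1]'

```text
clock: 47.1
tool_pos: [0.4615, 0.4136, 0.1579]
eef_rot: [-0.074, 0.997, 0.0, 0.0]
contact_force: [0.5, -0.3, -1.2]
opening: 0.413
finger_force: 25.0
```

```bash
python3 to.py gourd,.157
```

```text
t 47.1 pos [0.4615 0.4136 0.1579] yaw 98.47 tilt [ 0.  0. -1.] open 0.413 F 24.984115240804385 [ 0.5 -0.3 -1.2]
gourd,.157 [-0.     -0.0001  0.0009]
```

Call:
play_rows --translation '[[0,0,0.001],[0,0,0.0005],[0,0,0]]' --delta_rot '[[0,0,0],[0,0,0],[0,0,0]]' --grip '[-1,-1,-1]'

```text
clock: 47.48
tool_pos: [0.4618, 0.4137, 0.1571]
eef_rot: [-0.074, 0.997, 0.0, 0.001]
contact_force: [-0.9, -0.9, 4.9]
opening: 0.41
finger_force: 24.9
```

Call:
play_rows --translation '[[0,0,0],[0,0,0],[0,0,0],[0,0,0],[0,0,-0.01],[0,0,-0.03],[0,0,-0.045],[0,0,-0.045],[-0.0003,-0.02,-0.023],[-0.0008,-0.047,0],[-0.0008,-0.047,0],[-0.0008,-0.047,0],[-0.0008,-0.047,0],[-0.0008,-0.047,0],[-0.0006,-0.047,0],[-0.0006,-0.047,0],[-0.0006,-0.047,0],[-0.0003,-0.035,0],[-0.0002,-0.0163,0],[0,0,0]]' --delta_rot '[[0,0,0],[0,0,0],[0,0,0],[0,0,0],[0,0,0],[0,0,0],[0,0,0],[0,0,0],[0,0,0],[0,0,0],[0,0,0],[0,0,0],[0,0,0],[0,0,0],[0,0,0],[0,0,0],[0,0,0],[0,0,0],[0,0,0],[0,0,0]]' --grip '[0,0.4,1,1,1,1,1,1,1,1,1,1,1,1,1,1,1,1,1,1]'

```text
clock: 49.98
tool_pos: [0.5339, -0.0282, 0.3095]
eef_rot: [-0.073, 0.997, 0.0, 0.0]
contact_force: [0.4, 0.9, 0.2]
opening: 1.002
finger_force: 0.0
```

Call:
play_rows --translation '[[0,0,0],[0,0,0]]' --delta_rot '[[0,0,0],[0,0,0]]' --grip '[1,1]'

```text
clock: 50.22
tool_pos: [0.5338, -0.026, 0.3094]
eef_rot: [-0.075, 0.997, 0.0, 0.0]
contact_force: [-0.5, -0.2, -0.5]
opening: 0.995
finger_force: 0.0
```

```bash
python3 to.py tmill,.147
```

```text
t 50.225 pos [ 0.5338 -0.026   0.3094] yaw 98.65 tilt [ 0.     0.001 -1.   ] open 0.995 F 0.0 [-0.5 -0.2 -0.5]
tmill,.147 [-0.0004 -0.002   0.1624]
```

Call:
play_rows --translation '[[0,-0.0008,0.015],[0,0,0.03],[0,0,0.035],[0,0,0.035],[0,0,0.025],[0,0,0.016],[0,0,0.006],[0,0,0],[0,0,0],[0,0,0],[0,0,0],[0,0,0],[0,0,0],[0,0,0],[0,0,0],[0,0,0]]' --delta_rot '[[0,0,0],[0,0,0],[0,0,0],[0,0,0],[0,0,0],[0,0,0],[0,0,0],[0,0,0],[0,0,0],[0,0,0],[0,0,0],[0,0,0],[0,0,0],[0,0,0],[0,0,0],[0,0,0]]' --grip '[1,1,1,1,1,1,1,1,1,0.2,0,-0.1,-0.2,-0.4,-1,-1]'

```text
clock: 52.22
tool_pos: [0.534, -0.0288, 0.1472]
eef_rot: [-0.074, 0.997, -0.0, 0.0]
contact_force: [1.0, -0.5, -0.6]
opening: 0.399
finger_force: 25.0
```

```bash
python3 to.py tmill,.147 mill,.31
```

```text
t 52.225 pos [ 0.534  -0.0288  0.1472] yaw 98.47 tilt [ 0. -0. -1.] open 0.399 F 24.98924057203112 [ 1.  -0.5 -0.6]
tmill,.147 [-0.0006  0.0009  0.0002]
mill,.31 [ 0.0045  0.3159 -0.1628]
```

Call:
play_rows --translation '[[0,0,-0.007],[0,0,-0.02],[0,0,-0.04],[0,0,-0.045],[0,0,-0.035],[0.0003,0.018,-0.016],[0.0006,0.037,0],[0.0006,0.037,0],[0.0006,0.037,0],[0.0006,0.037,0],[0.0005,0.037,0],[0.0005,0.037,0],[0.0005,0.037,0],[0.0003,0.027,0],[0.0002,0.0127,0],[0,0,0],[0,0,0],[0,0,0]]' --delta_rot '[[0,0,0],[0,0,0],[0,0,0],[0,0,0],[0,0,0],[0,0,0],[0,0,0],[0,0,0],[0,0,0],[0,0,0],[0,0,0],[0,0,0],[0,0,0],[0,0,0],[0,0,0],[0,0,0],[0,0,0],[0,0,0]]' --grip '[-1,-1,-1,-1,-1,-1,-1,-1,-1,-1,-1,-1,-1,-1,-1,-1,-1,-1]'

```text
clock: 54.48
tool_pos: [0.4831, 0.2824, 0.3101]
eef_rot: [-0.073, 0.997, -0.001, -0.0]
contact_force: [0.5, -0.2, -2.5]
opening: 0.397
finger_force: 25.0
```

```bash
sed -i "s/'mill':(.483,.283)/'mill':(.4828,.2838)/" to.py; python3 to.py mill,.1632
```

```text
t 54.475 pos [0.4831 0.2824 0.3101] yaw 98.35 tilt [-0.    -0.001 -1.   ] open 0.397 F 24.992131181352306 [ 0.5 -0.2 -2.5]
mill,.1632 [1.000e-04 1.500e-03 1.469e-01]
```

Call:
play_rows --translation '[[0,0,0.015],[0,0,0.03],[0,0,0.035],[0,0,0.03],[0,0,0.018],[0,0,0.009],[0,0,0.004],[0,0,0.003],[0,0,0.002],[0,0,0.0012],[0,0,0],[0,0,0]]' --delta_rot '[[0,0,0],[0,0,0],[0,0,0],[0,0,0],[0,0,0],[0,0,0],[0,0,0],[0,0,0],[0,0,0],[0,0,0],[0,0,0],[0,0,0]]' --grip '[-1,-1,-1,-1,-1,-1,-1,-1,-1,-1,-1,-1]'

```text
clock: 55.98
tool_pos: [0.4827, 0.284, 0.1632]
eef_rot: [-0.074, 0.997, 0.0, 0.0]
contact_force: [1.0, -0.4, -1.6]
opening: 0.397
finger_force: 25.0
```

```bash
python3 to.py mill,.1632
```

```text
t 55.975 pos [0.4827 0.284  0.1632] yaw 98.47 tilt [ 0.  0. -1.] open 0.397 F 24.989570643519983 [ 1.  -0.4 -1.6]
mill,.1632 [-0.     -0.0002  0.    ]
```

Call:
play_rows --translation '[[0,0,0.0006],[0,0,0.0004],[0,0,0]]' --delta_rot '[[0,0,0],[0,0,0],[0,0,0]]' --grip '[-1,-1,-1]'

```text
clock: 56.35
tool_pos: [0.483, 0.284, 0.1631]
eef_rot: [-0.074, 0.997, 0.0, 0.001]
contact_force: [-0.8, -1.5, 7.1]
opening: 0.397
finger_force: 25.0
```

Call:
play_rows --translation '[[0,0,0],[0,0,0],[0,0,0],[0,0,0],[0,0,-0.01],[0,0,-0.03],[0,0,-0.045],[0,0,-0.045],[-0.0018,-0.012,-0.018],[-0.0055,-0.036,0],[-0.0055,-0.036,0],[-0.0055,-0.036,0],[-0.0055,-0.036,0],[-0.0055,-0.036,0],[-0.0032,-0.0204,0],[-0.001,-0.008,0],[0,0,0],[0,0,0],[0,0,0]]' --delta_rot '[[0,0,0],[0,0,0],[0,0,0],[0,0,0],[0,0,0],[0,0,0],[0,0,0],[0,0,0],[0,0,0],[0,0,0],[0,0,0],[0,0,0],[0,0,0],[0,0,0],[0,0,0],[0,0,0],[0,0,0],[0,0,0],[0,0,0]]' --grip '[0,0.4,1,1,1,1,1,1,1,1,1,1,1,1,1,1,1,1,1]'

```text
clock: 58.72
tool_pos: [0.548, 0.0721, 0.3101]
eef_rot: [-0.075, 0.997, 0.0, 0.0]
contact_force: [-0.3, 0.0, -0.3]
opening: 1.001
finger_force: 0.0
```

```bash
python3 to.py tvase,.1501
```

```text
t 58.725 pos [0.548  0.0721 0.3101] yaw 98.6 tilt [ 0.     0.001 -1.   ] open 1.001 F 0.0 [-0.3  0.  -0.3]
tvase,.1501 [-0.0005 -0.0013  0.16  ]
```

Call:
play_rows --translation '[[0,0,0.015],[0,0,0.03],[0,0,0.035],[0,0,0.035],[0,0,0.025],[0,0,0.014],[0,0,0.0055],[0,0,0],[0,0,0],[0,0,0],[0,0,0],[0,0,0],[0,0,0],[0,0,0],[0,0,0],[0,0,0]]' --delta_rot '[[0,0,0],[0,0,0],[0,0,0],[0,0,0],[0,0,0],[0,0,0],[0,0,0],[0,0,0],[0,0,0],[0,0,0],[0,0,0],[0,0,0],[0,0,0],[0,0,0],[0,0,0],[0,0,0]]' --grip '[1,1,1,1,1,1,1,1,1,0.1,-0.1,-0.2,-0.4,-0.6,-1,-1]'

```text
clock: 60.72
tool_pos: [0.5483, 0.0708, 0.1505]
eef_rot: [-0.074, 0.997, 0.0, -0.0]
contact_force: [-0.7, 0.4, -0.2]
opening: 0.366
finger_force: 25.0
```

```bash
python3 to.py tvase,.1501 vase,.31
```

```text
t 60.725 pos [0.5483 0.0708 0.1505] yaw 98.48 tilt [-0.  0. -1.] open 0.366 F 24.999900225084275 [-0.7  0.4 -0.2]
tvase,.1501 [-0.0005  0.0001  0.0004]
vase,.31 [ 0.0862  0.285  -0.1595]
```

Call:
play_rows --translation '[[0,0,-0.007],[0,0,-0.02],[0,0,-0.04],[0,0,-0.045],[0,0,-0.035],[0.005,0.017,-0.015],[0.011,0.0363,0],[0.011,0.0363,0],[0.011,0.0363,0],[0.011,0.0363,0],[0.011,0.0363,0],[0.011,0.0363,0],[0.0085,0.0275,0],[0.005,0.0165,0],[0.0017,0.0065,0],[0,0,0],[0,0,0],[0,0,0]]' --delta_rot '[[0,0,0],[0,0,0],[0,0,0],[0,0,0],[0,0,0],[0,0,0],[0,0,0],[0,0,0],[0,0,0],[0,0,0],[0,0,0],[0,0,0],[0,0,0],[0,0,0],[0,0,0],[0,0,0],[0,0,0],[0,0,0]]' --grip '[-1,-1,-1,-1,-1,-1,-1,-1,-1,-1,-1,-1,-1,-1,-1,-1,-1,-1]'

```text
clock: 62.98
tool_pos: [0.4216, 0.3393, 0.3125]
eef_rot: [-0.073, 0.997, -0.0, 0.0]
contact_force: [0.7, -0.0, -0.6]
opening: 0.363
finger_force: 25.0
```

```bash
python3 to.py vase,.1664
```

```text
t 62.975 pos [0.4216 0.3393 0.3125] yaw 98.37 tilt [ 0. -0. -1.] open 0.363 F 24.999900499242358 [ 0.7 -0.  -0.6]
vase,.1664 [0.0005 0.0008 0.1461]
```

Call:
play_rows --translation '[[0,0,0.015],[0,0,0.03],[0,0,0.035],[0,0,0.03],[0,0,0.017],[0,0,0.008],[0,0,0.004],[0,0,0.003],[0,0,0.002],[0,0,0.0015],[0,0,0],[0,0,0]]' --delta_rot '[[0,0,0],[0,0,0],[0,0,0],[0,0,0],[0,0,0],[0,0,0],[0,0,0],[0,0,0],[0,0,0],[0,0,0],[0,0,0],[0,0,0]]' --grip '[-1,-1,-1,-1,-1,-1,-1,-1,-1,-1,-1,-1]'

```text
clock: 64.47
tool_pos: [0.421, 0.3404, 0.1672]
eef_rot: [-0.074, 0.997, 0.0, 0.0]
contact_force: [-0.1, 0.5, -1.3]
opening: 0.367
finger_force: 25.0
```

```bash
python3 to.py vase,.1664
```

```text
t 64.475 pos [0.421  0.3404 0.1672] yaw 98.47 tilt [ 0.  0. -1.] open 0.367 F 24.999933997169137 [-0.1  0.5 -1.3]
vase,.1664 [ 0.0001 -0.0004  0.0008]
```

Call:
play_rows --translation '[[0,0,0.001],[0,0,0.0005],[0,0,0]]' --delta_rot '[[0,0,0],[0,0,0],[0,0,0]]' --grip '[-1,-1,-1]'

```text
clock: 64.85
tool_pos: [0.4212, 0.3406, 0.1664]
eef_rot: [-0.074, 0.997, 0.0, 0.001]
contact_force: [-1.4, -2.0, 5.9]
opening: 0.366
finger_force: 25.0
```

Call:
play_rows --translation '[[0,0,0],[0,0,0],[0,0,0],[0,0,0],[0,0,-0.01],[0,0,-0.03],[0,0,-0.045],[0,0,-0.045],[0,-0.02,-0.02],[0,-0.04,0],[0,-0.04,0],[0,-0.04,0],[0,-0.04,0],[0,-0.02,0],[0,0,0],[0,0,0],[0,0,0],[0,0,0]]' --delta_rot '[[0,0,0],[0,0,0],[0,0,0],[0,0,0],[0,0,0],[0,0,0],[0,0,0],[0,0,0],[0,0,0],[0,0,0],[0,0,0],[0,0,0],[0,0,0],[0,0,0],[0,0,0],[0,0,0],[0,0,0],[0,0,0]]' --grip '[0,0.4,1,1,1,1,1,1,1,1,1,1,1,1,1,1,1,1]'

```text
clock: 67.1
tool_pos: [0.4503, 0.1434, 0.3156]
eef_rot: [-0.075, 0.997, 0.0, 0.0]
contact_force: [-0.0, -0.6, 0.2]
opening: 1.0
finger_force: 0.0
```

```bash
python3 to.py; python3 - <<'E'
from h import *
b=r.snapshot('scene');a=r.snapshot('top')
for t,z,g in(('vase',.024,(.421,.3405)),('mill',.024,(.483,.284)),('gourd',.024,(.4615,.4135)),('pot',.062,(.49,-.3355)),('wheel',0,(.49,-.3355))):
  for n in('top','scene'):
    m=sil(n,t)
    if m is not None: print(t,n,fit({n:render_round(n,t,z)},{n:m},{n:m<0},g,[.008]*2))
cv2.imwrite('pics/end.png',np.vstack([cv2.resize(a[130:330,120:480],(520,289)),cv2.resize(b[110:280,200:520],(520,276))]))
E
```

```text
t 67.1 pos [0.4503 0.1434 0.3156] yaw 98.57 tilt [ 0.  0. -1.] open 1.0 F 0.0 [-0.  -0.6  0.2]
vase top (array([0.42346529, 0.34448392]), np.float64(1.5414438502673797))
vase scene (array([0.42013362, 0.33945242]), np.float64(0.0863933601609658))
mill top (array([0.48472996, 0.28504661]), np.float64(0.5264246323529411))
mill scene (array([0.48548132, 0.28346084]), np.float64(0.08828996282527882))
gourd top (array([0.46098035, 0.41524889]), np.float64(0.048986486486486486))
gourd scene (array([0.46171432, 0.41273201]), np.float64(0.09430604982206406))
pot top (array([ 0.49160828, -0.33417212]), np.float64(0.08026649746192893))
pot scene (array([ 0.48826563, -0.33592969]), np.float64(0.0771513353115727))
wheel top (array([ 0.48954996, -0.33342305]), np.float64(0.26802644710578843))
wheel scene (array([ 0.49432805, -0.33226602]), np.float64(0.40226510067114096))
```

View pics/end.png

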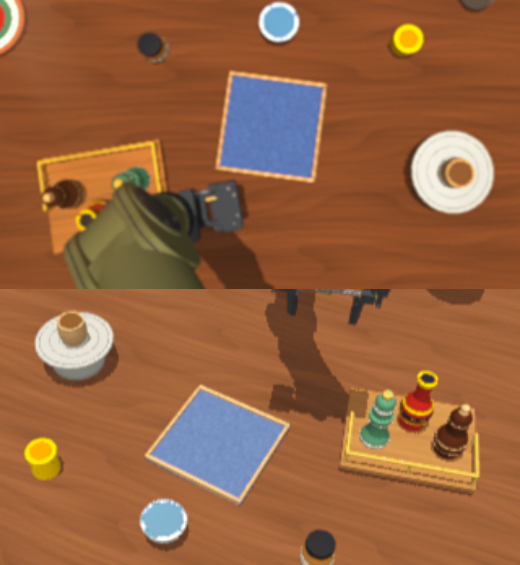

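The final view shows all three tall pieces upright on the stand (mill (377,420), vase (418,402), gourd (453,432)), the pot on the wheel (72,330), and the tray empty. The fits match the start positions to within about 3 mm.

```bash
python3 -c "
from plant import r
print(r.finish_job())"
```

```text
the job is handed in; nothing more can be done
None
```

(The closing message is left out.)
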